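# Unclamp a cut pipe from its jig

### The arm

A 6-joint arm with a two-finger parallel gripper is mounted at the origin on the work surface. World frame = base frame: x ahead of the robot, y to its left, z up, the work surface at z = 0. Lengths are in m, angles in rad, forces in N, time in s.
With the tool pointing down it reaches from about 0.35 to 0.725 m from the base axis. Payload 4.3 kg.
Tool frame: the origin (TCP) lies at the very end of the fingers, on their centre line; the grasp point (between the pads) lies 19 mm behind it (bot.pinch_z is the distance from the TCP to the grasp point, in m); z points along the fingers, y is the line along which they close (so a half turn about z gives the same grasp; the last joint's range is limited). The gripper opens to 85 mm and grips with 20 to 120 N. Pads are 22 mm wide; open, the fingers measure 114 mm over their backs; the gripper's body (76 mm by 85 mm) begins 54 mm behind the grasp point. The pads swing forward as they close: fully open they stand 13 mm farther back than shut.
Start: joints at [1.171, 0.377, 0.081, 1.274, 0, 1.46], TCP at [0.164, 0.551, 0.207] pointing down, gripper open.
Joint ranges: [-2.72, 2.72], [-0.84, 1.66], [-1.02, 1.22], [-1.77, 2.12], [-1.37, 1.28], [-3.14, 3.14]. Speed limits (rad/s): [2.57, 2.57, 3.14, 3.14, 3.14, 3.14].

### API

Orientations are given as a rotation vector (axis times angle).
In Python, from cell import telemetry, cams, job, bot gives the robot as it stands. The module is installed in compiled form; this text tells all that it offers.
- The arm moves only by the tool carry_out, never from a script. Its argument "increments" is one flat list of numbers, 7 for each row, row after row: the turn, a rotation vector about the tool's x, y, z in degrees, then the shift along the tool's x, y, z in cm, then the gripper's target within -1 to 1 (fully open at 1, half-way at 0, shut at -1). A call has exactly 10 rows; each row shifts and turns the commanded pose from where the row before left it, along the tool's axes as they then stand; what a row does not reach is not made up. A row lasts 1/8 s, in which the tool goes at most 62.5 mm and 10.7 degrees, less where a joint would pass 70% of its speed; a pose out of reach is approached as far as the arm can. A call is refused whole if a number of a shift passes 6.25 or a number of a turn 10.7, either way. A call with a gripper value outside its range is refused whole. The fingers move at their own pace and stop on an object; "grip_force" is the grip in N (left out, the last holds). Time passes only in rows, so rows that do not move let the fingers close, or fill a call up. It gives the time, the measured TCP pose, the force, the opening and the grip force at its end, in the units of the state.
- telemetry.observe(): the state, without advancing time (a new reading comes with each control period).
- cams.get_image(name): name is "scene" or "top" or "wrist"; returns the picture (384x512x3 uint8, red, green, blue); there is no depth.
- cams.camera_model(name): a dict with "fovy" (degrees; the focal length in pixels is half the picture's height over the tangent of half this angle, whatever the lens; pixels are square), "cx", "cy" (the principal point, pixels), "eye" and "attitude" of the camera in the world. Camera axes: x right, y down, z forward; pixel columns grow to the right and rows downward; lengths in m; the calibration is good to about 2 mm. A picture is of the moment at which its call begins: read the wrist's pose just before it. camera_model takes no time and is no camera call; for the wrist camera it gives the pose at the moment of the call.
- job.close_job(): hands the job in; it is judged then, once.
The state is a dict: "time": time; "joints": joint angles; "qvel": joint speeds; "tau": joint torques, N m; "tool_pos": TCP position; "tcp_rot": TCP orientation; "contact_force": force on the tool from outside, world axes, zero at the start; "torque": the same for the moment, N m; "finger_gap": opening from 0.0 (shut) to 1.0 (fully open); "grip_force": force on a finger pad.
Only numpy, scipy, OpenCV 4.12 (cv2) and the standard library are available. Lean on these libraries where they do the work, as an engineer would, in place of code of your own. Each camera call takes 0.05 s, during which the arm holds its last target. There are 200 camera calls.

### The job

Strip the clamp on the wooden jig one piece at a time and in order: lift off the wing nut, then the spacer, then the wooden clamp bar, putting each in the grey parts tray (the bar lying flat on the tray floor) before removing the next. Leave the pipe in the jig until the bar is off, then move it to the empty pipe rest so that it lies centred and fully down in both notches. Leave the glue bottle, the can and the tape measure where they are.

Things in the scene. Friction and masses are not known exactly. Their poses are not given: they have to be found in the camera images.
- jig: Fixed clamping jig; origin under its stud, on the bench. Wooden base board 18 mm thick, x from -105 to 105, y from -40 to 160 mm. The clamp bar lies level along x, its ends on the pipe near one pipe end (at x = +62 mm) and on a heel block (24 x 50 mm, at x = -64 mm). From below, on the stud: bar (underside 61.7 mm above the bench), spacer (77.7), wing nut (97.7).
- stud_top (a point): Top of the jig's smooth upright steel stud, 12 mm diameter, over the jig's origin, 118 mm above the bench. Nothing is tight: nut, spacer and bar slide freely straight up off it.
- jig_cradle (a point): Where the middle of the pipe's axis lies, fully down and centred, in the jig's cradle, 45 mm above the bench; y along the pipe. Two wooden saddles with 90-degree V notches, 14 mm thick, stand 70 mm either side of it along y, tops 43 mm high, reaching 28 mm either side in x; the board under them is 18 mm thick.
- nut_mid (a point): Steel wing nut, 60 g; this point is the middle of its square hub (28 x 28 mm, 18 mm high, hole 15 mm), 9 mm above its underside. Two wings, 6 mm thick, stick out along its x and lean outward: about 72 mm across, tops about 30 mm above the underside. Starts on the stud, z up. The hub's two free faces look along its y.
- spacer_mid (a point): Round aluminium spacer sleeve, 30 mm outside diameter, 16 mm hole, 20 mm high, 35 g; this point is its centre, 10 mm above its underside; z is the axis of the hole. Starts on the stud under the nut.
- bar_center (a point): Dark wooden clamp bar, 160 mm along x, 34 mm wide along y, 16 mm thick along z, 80 g, with a 16 mm hole in the middle; this point is its centre (8 mm above its underside).
- pipe_center (a point): White plastic pipe, 33.4 mm outside diameter, 200 mm long, about 90 g; this point is the middle of its axis, y is along the pipe. Starts in the jig's cradle.
- tray: Grey open parts tray, fixed, 210 mm along x, 180 mm along y, walls 4 mm thick and 22 mm high; origin under its centre; its floor is about 4 mm thick. It and the pipe rest may be on either side of the jig.
- rest_seat (a point): Fixed empty pipe rest (wooden base 90 mm along x, 180 mm along y). This point: where the middle of the pipe's axis lies, fully down and centred, 45 mm above the bench; y along the pipe. Two wooden saddles with 90-degree V notches, 14 mm thick, stand 70 mm either side of it along y, tops 43 mm high, reaching 28 mm either side in x; the board under them is 18 mm thick.
- glue_mid (a point): Bystander: white glue bottle, 52 mm diameter, 150 mm tall; point half-way up.
- can_mid (a point): Bystander: bare drink can, 66 mm diameter, 120 mm tall; point half-way up.
- tape_mid (a point): Bystander: black and yellow tape measure, 70 x 40 x 60 mm high; point half-way up.

How it is judged:
On the way, in this order (a step that is already met when the one before it is completed fails the run):
1. the wing nut is in the tray and at rest while spacer, bar and pipe are still in place on the jig (x of nut_mid in the frame of tray between -0.102 and 0.102 m and y of nut_mid in the frame of tray between -0.087 and 0.087 m and z of nut_mid in the frame of tray between 0 and 0.035 m and linear speed of nut below 0.03 m/s and x of spacer_mid in the frame of jig between -0.008 and 0.008 m and y of spacer_mid in the frame of jig between -0.008 and 0.008 m and z of spacer_mid in the frame of jig between 0.06 and 0.12 m and x of bar_center in the frame of jig between -0.01 and 0.01 m and y of bar_center in the frame of jig between -0.01 and 0.01 m and z of bar_center in the frame of jig between 0.05 and 0.1 m and x of pipe_center in the frame of jig between 0.05 and 0.074 m and y of pipe_center in the frame of jig between 0.045 and 0.095 m and z of pipe_center in the frame of jig between 0.035 and 0.055 m), for 0.2 s.
2. the spacer is in the tray too and at rest, while bar and pipe are still in place on the jig (x of nut_mid in the frame of tray between -0.102 and 0.102 m and y of nut_mid in the frame of tray between -0.087 and 0.087 m and z of nut_mid in the frame of tray between 0 and 0.035 m and x of spacer_mid in the frame of tray between -0.102 and 0.102 m and y of spacer_mid in the frame of tray between -0.087 and 0.087 m and z of spacer_mid in the frame of tray between 0 and 0.035 m and linear speed of spacer below 0.03 m/s and x of bar_center in the frame of jig between -0.01 and 0.01 m and y of bar_center in the frame of jig between -0.01 and 0.01 m and z of bar_center in the frame of jig between 0.05 and 0.1 m and x of pipe_center in the frame of jig between 0.05 and 0.074 m and y of pipe_center in the frame of jig between 0.045 and 0.095 m and z of pipe_center in the frame of jig between 0.035 and 0.055 m), for 0.2 s.
3. the bar lies flat on the tray floor, beside nut and spacer, while the pipe is still in the jig's cradle (x of nut_mid in the frame of tray between -0.102 and 0.102 m and y of nut_mid in the frame of tray between -0.087 and 0.087 m and z of nut_mid in the frame of tray between 0 and 0.035 m and x of spacer_mid in the frame of tray between -0.102 and 0.102 m and y of spacer_mid in the frame of tray between -0.087 and 0.087 m and z of spacer_mid in the frame of tray between 0 and 0.035 m and x of bar_center in the frame of tray between -0.102 and 0.102 m and y of bar_center in the frame of tray between -0.087 and 0.087 m and z of bar_center in the frame of tray between 0 and 0.035 m and z of bar_center in the frame of tray below 0.018 m and angle between bar_center's own z axis and vertical below 0.12 rad and linear speed of bar below 0.03 m/s and x of pipe_center in the frame of jig between 0.05 and 0.074 m and y of pipe_center in the frame of jig between 0.045 and 0.095 m and z of pipe_center in the frame of jig between 0.035 and 0.055 m), for 0.2 s.
At the end, for the whole second after the job is handed in: All at rest: nut, spacer and bar in the tray (centres under 35 mm above its underside), the bar flat on the floor (within 0.12 rad, centre under 18 mm); the pipe in the rest's notches, centre within 6 mm across and in height, 25 mm along, axis within 0.1 rad (x of nut_mid in the frame of tray between -0.102 and 0.102 m and y of nut_mid in the frame of tray between -0.087 and 0.087 m and z of nut_mid in the frame of tray between 0 and 0.035 m and x of spacer_mid in the frame of tray between -0.102 and 0.102 m and y of spacer_mid in the frame of tray between -0.087 and 0.087 m and z of spacer_mid in the frame of tray between 0 and 0.035 m and x of bar_center in the frame of tray between -0.102 and 0.102 m and y of bar_center in the frame of tray between -0.087 and 0.087 m and z of bar_center in the frame of tray between 0 and 0.035 m and z of bar_center in the frame of tray below 0.018 m and angle between bar_center's own z axis and vertical below 0.12 rad and x of pipe_center in the frame of rest_seat between -0.006 and 0.006 m and y of pipe_center in the frame of rest_seat between -0.025 and 0.025 m and z of pipe_center in the frame of rest_seat between -0.006 and 0.006 m and angle between the y axis of pipe_center and the y axis of rest_seat, either way round below 0.1 rad and linear speed of each of nut, spacer, bar, pipe below 0.03 m/s); the robot touches nothing.
It fails at once if a bystander (glue bottle) is moved more than 25 mm (distance of glue_mid from where it was at the start of the episode above 0.025 m).
It fails at once if a bystander (can) is moved more than 25 mm (distance of can_mid from where it was at the start of the episode above 0.025 m).
It fails at once if a bystander (tape measure) is moved more than 25 mm (distance of tape_mid from where it was at the start of the episode above 0.025 m).
It also fails if it takes over 72 s, if anything falls off the work surface, if the arm or the gripper's body presses on something with over 40 N, if the wrist force passes 120 N, or if a joint passes its speed limit or range.

## Working session

There is one attempt and no reset: what is moved stays moved. The work goes in short steps, Python scripts to look and compute and a tool call to move; the robot and the scene stay as the last step left them, time stands still between calls to the robot, and variables do not carry over. Pictures are saved under pics/ and viewed, at most 10 in all, crops included, and the job is handed in when it is done.

Besides the shell and the picture viewer there is one more tool, called after "Call:" as a command line: name --argument value ..., lists and objects as JSON in quotes. carry_out: Moves the arm, as the interface text tells. Its arguments: {"type":"object","properties":{"increments":{"type":"array"},"grip_force":{"type":"number"}},"required":["increments"]}

```bash
mkdir -p pics
python3 - <<'E'
from cell import telemetry,cams,bot
import cv2,numpy as np
s=telemetry.observe();print({k:np.round(v,3) for k,v in s.items()})
for n in("scene","top"):
    print(n,cams.camera_model(n)); cv2.imwrite(f"pics/{n}0.png",cams.get_image(n)[:,:,::-1])
print(bot.pinch_z)
E
```

```text
{'time': np.float64(0.0), 'joints': array([1.171, 0.378, 0.08 , 1.274, 0.   , 1.46 ]), 'qvel': array([-0.001,  0.001,  0.001,  0.001, -0.002, -0.002]), 'tau': array([ 0.0000e+00, -4.6361e+01,  2.6987e+01,  2.1000e-02, -0.0000e+00,
       -0.0000e+00]), 'tool_pos': array([0.164, 0.55 , 0.206]), 'tcp_rot': array([-4.540e-01, -3.108e+00,  3.000e-03]), 'contact_force': array([-0.249,  0.231, -0.49 ]), 'torque': array([ 0.017, -0.038, -0.056]), 'grip_force': np.float64(0.0), 'finger_gap': np.float64(0.998)}
scene {'fovy': 48.67244543383841, 'cx': 258.80058644419427, 'cy': 195.22384602849647, 'eye': array([1.13890428, 0.6877932 , 0.86513818]), 'attitude': array([-0.83360965, -2.5359585 ,  1.13310949])}
top {'fovy': 55.85885727332129, 'cx': 258.84954814209124, 'cy': 191.4011283115255, 'eye': array([ 4.84465199e-01, -3.45073110e-04,  9.89981865e-01]), 'attitude': array([-2.15632342,  2.12635091, -0.20398653])}
0.0187
```

View pics/top0.png

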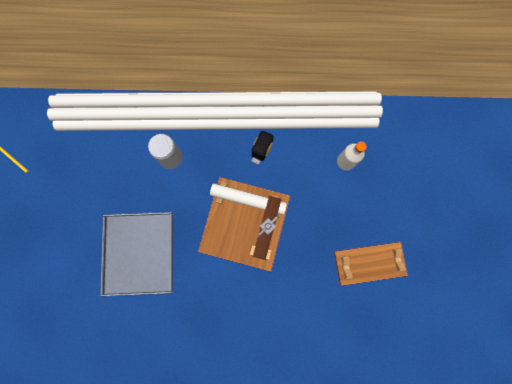

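View pics/scene0.png

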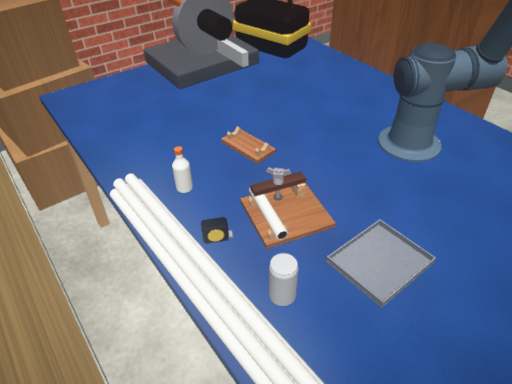

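The top view shows the tray around (137,254), the jig around (245,223) with the nut at (268,227), and the rest at (371,263). The can is at (165,150), the tape at (262,147) and the glue at (351,157). The scene view agrees. I'll zoom in on the top view next.

Run:
```python
import cv2
im=cv2.imread("pics/top0.png")
cv2.imwrite("pics/top0z.png",cv2.resize(im[170:310,90:290],None,fx=4,fy=4,interpolation=cv2.INTER_CUBIC))
cv2.imwrite("pics/top0r.png",cv2.resize(im[130:300,320:420],None,fx=3.5,fy=3.5,interpolation=cv2.INTER_CUBIC))
```

```text
(no output)
```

View pics/top0z.png

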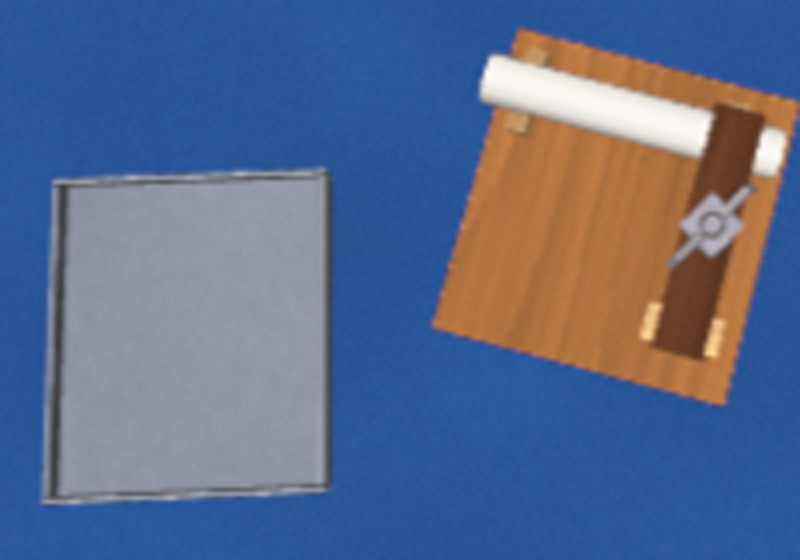

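View pics/top0r.png

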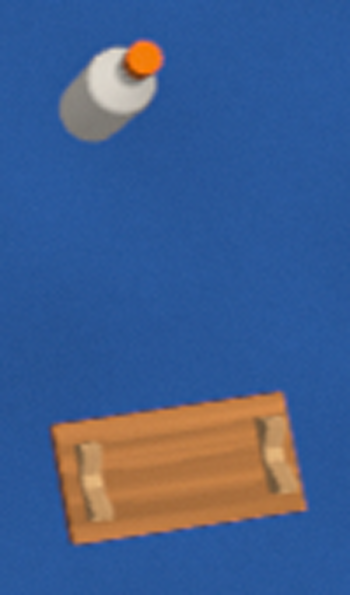

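The crop shows the jig corners at (518,29), (798,101), (724,405) and (432,326), the nut at (713,224), and its wing tips at (752,184) and (672,266). The tray corners are (55,181), (327,170), (328,490) and (45,502). In the other crop the rest corners are (52,425), (284,392), (307,508) and (75,544).

```bash
cat > h.py <<'E'
import numpy as np
from scipy.spatial.transform import Rotation as R
from scipy.optimize import least_squares
from cell import telemetry,cams,bot
def proj(m,P):
    f=192/np.tan(np.radians(m["fovy"])/2)
    c=(np.atleast_2d(P)-m["eye"])@R.from_rotvec(m["attitude"]).as_matrix()
    return c[:,:2]/c[:,2:]*f+[m["cx"],m["cy"]]
def onz(m,uv,z):
    f=192/np.tan(np.radians(m["fovy"])/2)
    uv=np.atleast_2d(uv); d=np.c_[(uv-[m["cx"],m["cy"]])/f,np.ones(len(uv))]@R.from_rotvec(m["attitude"]).as_matrix().T
    return m["eye"]+d*((z-m["eye"][2])/d[:,2])[:,None]
def pose(p,P):
    c,s=np.cos(p[2]),np.sin(p[2]);P=np.asarray(P,float)
    return np.c_[P[:,:2]@np.array([[c,s],[-s,c]])+p[:2],P[:,2]]
def fit(m,P,uv,p0=(.5,0,0)):
    r=least_squares(lambda p:(proj(m,pose(p,P))-uv).ravel(),p0); return r.x,np.abs(r.fun).max()
def tool():
    s=telemetry.observe(); return s,R.from_rotvec(s["tcp_rot"]).as_matrix()
def togo(p,yaw):
    """tool shift (cm, tool axes) and turn (deg about tool z) to TCP p with finger-closing line at yaw mod pi, tool down"""
    s,M=tool(); d=M.T@(np.asarray(p)-s["tool_pos"])*100
    y=np.arctan2(M[1,1],M[0,1]); w=(yaw-y+np.pi/2)%np.pi-np.pi/2
    tilt=M.T@np.cross(M[:,2],[0,0,-1])
    print("shift cm",d.round(2),"turn z deg",round(-np.degrees(w),1),"tilt fix deg",np.degrees(tilt).round(2),"alt",round(-np.degrees(w-np.sign(w)*np.pi),1),"j6",s["joints"][5].round(2))
E
python3 - <<'E'
from h import *
m=cams.camera_model("top")
z=lambda a:np.array(a)/4+[90,170]
zr=lambda a:np.array(a)/3.5+[320,130]
h=.018
J=z([(518,29),(798,101),(724,405),(432,326)])-.125*3
p,e=fit(m,[(.105,.16,h),(.105,-.04,h),(-.105,-.04,h),(-.105,.16,h)],J);print("jig",p,e)
t,e=fit(m,[(.105,.09,.022),(.105,-.09,.022),(-.105,-.09,.022),(-.105,.09,.022)],z([(55,181),(327,170),(328,490),(45,502)])-.375);print("tray",t,e)
r,e=fit(m,[(.045,.09,h),(.045,-.09,h),(-.045,-.09,h),(-.045,.09,h)],zr([(52,425),(284,392),(307,508),(75,544)])-.36);print("rest",r,e)
n=onz(m,z([(713,224)])-.375,.116);print("nut",n)
w=onz(m,z([(752,184),(672,266)])-.375,.127);print("wing",w,np.linalg.norm(w[0]-w[1]),np.degrees(np.arctan2(*(w[0]-w[1])[1::-1])))
b=onz(m,z([(740,107),(680,352)])-.375,.0777);print("bar",b,b.mean(0),np.linalg.norm(b[0]-b[1]),np.degrees(np.arctan2(*(b[0]-b[1])[1::-1])))
sb=onz(m,zr([(90,481),(277,455)])-.36,.03);print("rest mid",sb.mean(0))
g=onz(m,zr([(144,58)])-.36,.15);print("glue",g)
print("can",onz(m,[(161,146)],.12)); print("tape",onz(m,[(263,145)],.06))
E
```

```text
jig [ 0.55154783 -0.03865414 -0.2426248 ] 0.5616320149130161
tray [0.48301435 0.29870403 0.05461711] 0.6941489771447777
rest [ 0.46392051 -0.31837788  0.15534364] 0.47056976834679176
nut [[ 0.55150332 -0.03952915  0.116     ]]
wing [[ 0.57487771 -0.06219502  0.127     ]
 [ 0.52550139 -0.01494876  0.127     ]] 0.06833908575074958 -43.73710856339536
bar [[ 0.62922809 -0.05789207  0.0777    ]
 [ 0.47496797 -0.02141775  0.0777    ]] [ 0.55209803 -0.03965491  0.0777    ] 0.1585135992851044 -13.303089111284661
rest mid [ 0.46328237 -0.31735507  0.03      ]
glue [[ 0.74388591 -0.26145918  0.15      ]]
can [[0.74446207 0.22712668 0.12      ]]
tape [[ 0.77016994 -0.02732294  0.06      ]]
```

Run:
```python
from h import *
togo((.552,-.039,.20),np.radians(46.3))
```

```text
shift cm [-54.02 -45.4    0.69] turn z deg 27.1 tilt fix deg [-0.11 -0.01 -0.  ] alt -152.9 j6 1.46
```

Call:
carry_out --increments '[0,0,0,-4.5,-3.78,0.06,0.6,0,0,0,-4.5,-3.78,0.06,0.6,0,0,0,-4.5,-3.78,0.06,0.6,0,0,0,-4.5,-3.78,0.06,0.6,0,0,0,-4.5,-3.78,0.06,0.6,0,0,0,-4.5,-3.78,0.06,0.6,0,0,0,-4.5,-3.78,0.06,0.6,0,0,0,-4.5,-3.78,0.06,0.6,0,0,0,-4.5,-3.78,0.06,0.6,0,0,0,-4.5,-3.78,0.06,0.6]' --grip_force 40

```text
time: 1.35
tool_pos: [0.4881, 0.0585, 0.2007]
tcp_rot: [-0.454, -3.108, -0.001]
contact_force: [0.4, 1.8, 0.5]
finger_gap: 0.802
grip_force: 0.0
```

Call:
carry_out --increments '[0,0,0,-4.5,-3.78,0.06,0.6,0,0,0,-4.5,-3.78,0.06,0.6,0,0,9,0,0,0,0.6,0,0,9,0,0,0,0.6,0,0,9,0,0,0,0.6,0,0,0,0,0,0,0.6,0,0,0,0,0,0,0.6,0,0,0,0,0,0,0.6,0,0,0,0,0,0,0.6,0,0,0,0,0,0,0.6]'

```text
time: 2.6
tool_pos: [0.5522, -0.0379, 0.1998]
tcp_rot: [1.166, 2.917, 0.0]
contact_force: [-0.5, -0.4, 0.4]
finger_gap: 0.801
grip_force: 0.0
```

Run:
```python
from h import *
import cv2
togo((.552,-.039,.0975),np.radians(46.3))
m=cams.camera_model("wrist");im=cams.get_image("wrist");s=telemetry.observe();print(s["time"],s["tool_pos"],m,s["finger_gap"])
print(proj(m,[(.5515,-.0393,.118),(.5749,-.0622,.127),(.5255,-.01495,.127)]))
cv2.imwrite("pics/w1.png",im[:,:,::-1])
```

```text
shift cm [-0.06 -0.09 10.23] turn z deg 0.1 tilt fix deg [ 0.01  0.   -0.  ] alt -179.9 j6 0.58
2.65 [ 0.55217411 -0.03790295  0.19981488] {'fovy': 65.71355384128672, 'cx': 253.91171053059495, 'cy': 195.0600533123118, 'eye': array([0.49365208, 0.01745855, 0.36495941]), 'attitude': array([2.6131614 , 1.11884409, 0.17957315])} 0.7980145776894929
[[252.70457611 194.44571542]
 [252.23162433 232.97741581]
 [252.19886964 156.02974251]]
```

View pics/w1.png

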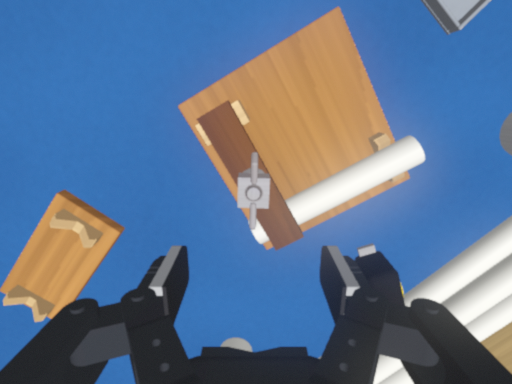

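The wrist view shows the nut hub at (253,192) with its wings vertical in the image. That is within 3 px of my prediction, so I'll descend.

Call:
carry_out --increments '[0,0,0,-0.06,-0.09,3.5,0.3,0,0,0,0,0,3.5,0.3,0,0,0,0,0,2.5,0.3,0,0,0,0,0,0.7,0.3,0,0,0,0,0,0,0.3,0,0,0,0,0,0,-1,0,0,0,0,0,0,-1,0,0,0,0,0,0,-1,0,0,0,0,0,0,-1,0,0,0,0,0,0,-1]'

```text
time: 3.9
tool_pos: [0.552, -0.039, 0.0978]
tcp_rot: [1.167, 2.917, 0.0]
contact_force: [-0.4, 0.5, 0.3]
finger_gap: -0.002
grip_force: 0.0
```

Run:
```python
from h import *
togo((.552,-.039,.0975),np.radians(46.3))
s=telemetry.observe();print(s["tool_pos"],s["contact_force"],s["finger_gap"]*85,s["grip_force"])
t=(.483,.2985,.0546); print(pose(t,[(.05,.042,.2),(-.05,.042,.2),(0,-.04,.2)]))
M=tool()[1]
print(M.T@(pose(t,[(.05,.042,.2)])[0]-s["tool_pos"])*100)
```

```text
shift cm [-0.   -0.    0.03] turn z deg 0.1 tilt fix deg [ 0.01 -0.   -0.  ] alt -179.9 j6 0.58
[ 0.55200601 -0.03899226  0.09784615] [-0.35514563  0.50598027  0.33016427] -0.17975426589671695 0.0
[[0.53063343 0.34316605 0.2       ]
 [0.43078245 0.33770877 0.2       ]
 [0.48518292 0.25855961 0.2       ]]
[ 27.90411041  26.2003633  -10.21142969]
```

The fingers shut on nothing, so I'll look again.

Run:
```python
from h import *
import cv2
a=cams.get_image("wrist");b=cv2.resize(cams.get_image("scene")[130:260,190:360],(502,384),interpolation=cv2.INTER_CUBIC)
cv2.imwrite("pics/w2.png",cv2.resize(np.hstack([a,b])[:,:,::-1],(800,303),interpolation=cv2.INTER_AREA))
```

```text
(no output)
```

View pics/w2.png

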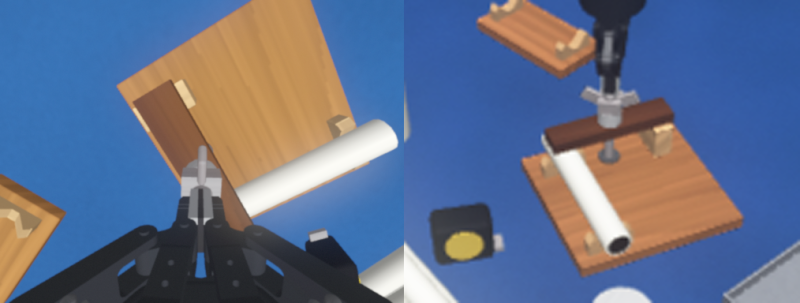

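Run:
```python
from h import *
import cv2
s=telemetry.observe();p=s["tool_pos"]
ms=cams.camera_model("scene");mw=cams.camera_model("wrist")
P=np.array([p,p+[0,0,.02],(.552,-.039,.118),(.552,-.039,.0977)])
for n,m in(("w",mw),("s",ms)):print(n,proj(m,P).round(1).tolist())
print("eye in tool",tool()[1].T@(mw["eye"]-p), s["joints"])
a=cams.get_image("wrist")[130:280,180:330];b=cams.get_image("scene")[120:240,220:340]
f=lambda i:cv2.resize(i,(400,400),interpolation=cv2.INTER_CUBIC)
cv2.imwrite("pics/w3.png",np.hstack([f(a),f(b)])[:,:,::-1])
```

```text
w [[254.6, 235.4], [254.6, 251.5], [254.7, 251.8], [254.6, 235.4]]
s [[278.4, 175.5], [278.5, 170.0], [278.5, 169.9], [278.4, 175.5]]
eye in tool [ 0.08056325 -0.00023088 -0.16512402] [-1.85214816e-01  3.89327591e-01 -1.90817189e-01  9.90664756e-01
  9.42952915e-05  5.75809979e-01]
```

View pics/w3.png

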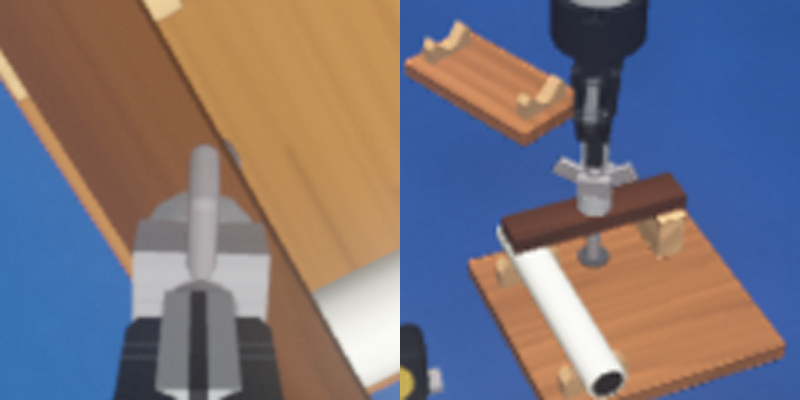

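Run:
```python
from h import *
s,M=tool();p=s["tool_pos"];m=cams.camera_model("wrist")
for dz in(0,-.01,-.02,-.03,-.04):
    print(dz,proj(m,[p+M@[x,y,dz] for x,y in((0,-.034),(0,.034),(.011,-.034),(.011,0))]).round(0).tolist())
```

```text
0 [[199.0, 235.0], [310.0, 235.0], [198.0, 219.0], [255.0, 219.0]]
-0.01 [[196.0, 243.0], [313.0, 243.0], [195.0, 226.0], [255.0, 226.0]]
-0.02 [[193.0, 252.0], [317.0, 252.0], [191.0, 233.0], [255.0, 233.0]]
-0.03 [[189.0, 261.0], [320.0, 261.0], [187.0, 242.0], [255.0, 242.0]]
-0.04 [[185.0, 272.0], [325.0, 272.0], [183.0, 252.0], [255.0, 252.0]]
```

The wrist and scene views both put the shut fingertips at about the stud top, roughly 22 mm behind the stated TCP. The nut wasn't touched. I'll open, go 20 mm lower and grip again.

Call:
carry_out --increments '[0,0,0,0,0,0,0.3,0,0,0,0,0,0,0.3,0,0,0,0,0,0,0.3,0,0,0,0,0,1,0.3,0,0,0,0,0,1,0.3,0,0,0,0,0,0,-1,0,0,0,0,0,0,-1,0,0,0,0,0,0,-1,0,0,0,0,0,0,-1,0,0,0,0,0,0,-1]'

```text
time: 5.35
tool_pos: [0.5521, -0.039, 0.0779]
tcp_rot: [1.167, 2.917, 0.0]
contact_force: [-0.1, -0.3, -0.3]
finger_gap: 0.316
grip_force: 42.2
```

Run:
```python
from h import *
s=telemetry.observe();print(s["tool_pos"],s["contact_force"],s["finger_gap"]*85,s["grip_force"])
import cv2
a=cams.get_image("wrist")[130:280,180:330];b=cams.get_image("scene")[120:240,220:340]
f=lambda i:cv2.resize(i,(400,400),interpolation=cv2.INTER_CUBIC)
cv2.imwrite("pics/w4.png",np.hstack([f(a),f(b)])[:,:,::-1])
```

```text
[ 0.55210147 -0.03900944  0.07792847] [-0.12550892 -0.30928204 -0.2575584 ] 26.86366990368718 42.16193379834294
```

The gap is 27 mm, so the grip is on the 28 mm hub and not the 30 mm spacer. I'll lift and carry it to the tray.

Call:
carry_out --increments '[0,0,0,0,0,-1.5,-1,0,0,0,0,0,-3,-1,0,0,0,0,0,-4,-1,0,0,0,4,3.74,0,-1,0,0,0,4,3.74,0,-1,0,0,0,4,3.74,0,-1,0,0,0,4,3.74,0,-1,0,0,0,4,3.74,0,-1,0,0,0,4,3.74,0,-1,0,0,0,3.9,3.74,0,-1]'

```text
time: 6.7
tool_pos: [0.5305, 0.345, 0.1642]
tcp_rot: [1.166, 2.916, 0.002]
contact_force: [1.6, -0.1, 0.1]
finger_gap: 0.316
grip_force: 42.2
```

Run:
```python
from h import *
s=telemetry.observe();print(s["tool_pos"],s["contact_force"],s["finger_gap"]*85,s["grip_force"])
togo((.5306,.343,-.014),np.radians(46.3))
```

```text
[0.5305213  0.3449668  0.16421963] [ 1.5663347  -0.12070057  0.12114191] 26.82262171004835 42.162749860435724
shift cm [-0.13 -0.16 17.82] turn z deg 0.1 tilt fix deg [0.09 0.04 0.  ] alt -179.9 j6 1.24
```

Call:
carry_out --increments '[0,0,0,-0.1,-0.1,4,-1,0,0,0,0,0,4,-1,0,0,0,0,0,4,-1,0,0,0,0,0,3,-1,0,0,0,0,0,1.8,-1,0,0,0,0,0,0.9,-1,0,0,0,0,0,0,-1,0,0,0,0,0,0,0,0,0,0,0,0,0,0,0,0,0,0,0,0,0]'

```text
time: 7.95
tool_pos: [0.5311, 0.3418, -0.0135]
tcp_rot: [1.167, 2.916, 0.002]
contact_force: [0.4, 0.5, -0.0]
finger_gap: 0.498
grip_force: 0.0
```

Run:
```python
from h import *
s=telemetry.observe();print(s["tool_pos"],s["contact_force"],s["finger_gap"]*85,s["grip_force"])
togo((.5520,-.0392,.16),np.radians(46.3))
```

```text
[ 0.53105523  0.3418254  -0.01345617] [ 0.43839038  0.50805592 -0.00815445] 42.32148948605418 0.0
shift cm [-27.8  -26.12 -17.37] turn z deg 0.1 tilt fix deg [0.07 0.02 0.  ] alt -179.9 j6 1.23
```

Call:
carry_out --increments '[0,0,0,0,0,-5.8,0,0,0,0,0,0,-5.8,0,0,0,0,0,0,-5.8,0,0,0,0,-3.97,-3.73,0,0.3,0,0,0,-3.97,-3.73,0,0.3,0,0,0,-3.97,-3.73,0,0.3,0,0,0,-3.97,-3.73,0,0.3,0,0,0,-3.97,-3.73,0,0.3,0,0,0,-3.97,-3.73,0,0.3,0,0,0,-3.97,-3.73,0,0.3]'

```text
time: 9.2
tool_pos: [0.5518, -0.0409, 0.1603]
tcp_rot: [1.166, 2.916, 0.001]
contact_force: [1.5, -0.8, -0.5]
finger_gap: 0.65
grip_force: 0.0
```

Run:
```python
from h import *
import cv2
togo((.5520,-.0392,.057),np.radians(46.3))
im=cams.get_image("wrist");t=cams.get_image("top")
cv2.imwrite("pics/w5.png",np.hstack([cv2.resize(im[60:300,60:460],(480,288)),cv2.resize(t[195:310,80:200],(300,288),interpolation=cv2.INTER_CUBIC)])[:,:,::-1])
```

```text
shift cm [ 0.11  0.13 10.33] turn z deg 0.1 tilt fix deg [ 0.04  0.04 -0.  ] alt -179.9 j6 0.57
```

View pics/w5.png

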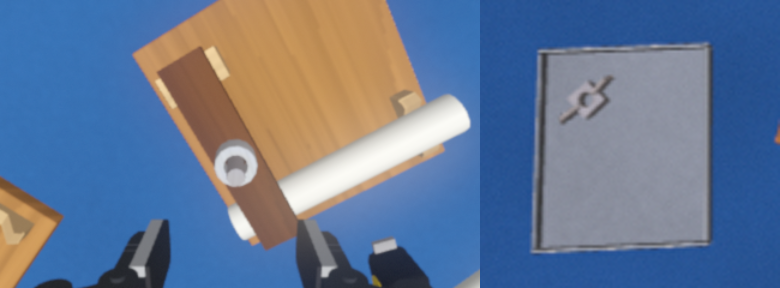

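The nut lies in the tray, toward its top left. The spacer is still on the stud with the bar and pipe in place. I'll lower onto the spacer.

Call:
carry_out --increments '[0,0,0,0,0,4,0.2,0,0,0,0,0,4,0.2,0,0,0,0,0,1.8,0.2,0,0,0,0,0,0.5,0.2,0,0,0,0,0,0,0.2,0,0,0,0,0,0,-1,0,0,0,0,0,0,-1,0,0,0,0,0,0,-1,0,0,0,0,0,0,-1,0,0,0,0,0,0,-1]'

```text
time: 10.55
tool_pos: [0.553, -0.0392, 0.0583]
tcp_rot: [1.166, 2.914, 0.002]
contact_force: [-0.6, 0.7, 6.0]
finger_gap: 0.336
grip_force: 39.4
```

Run:
```python
from h import *
s=telemetry.observe();print(s["tool_pos"],s["contact_force"],s["finger_gap"]*85,s["grip_force"])
togo((.4308,.3377,.16),np.radians(46.3))
```

```text
[ 0.55297937 -0.0392124   0.05831136] [-0.63644084  0.65294855  5.99278997] 28.583074078379525 39.37075333669782
shift cm [ 34.82  18.89 -10.21] turn z deg 0.1 tilt fix deg [ 0.11  0.12 -0.  ] alt -179.9 j6 0.58
```

The 28.6 mm gap means the spacer is gripped. The tips touched the bar with 6 N, which puts the true tip about 19.5 mm above the TCP. I'll lift and carry it over.

Call:
carry_out --increments '[0,0,0,0,0,-1.2,-1,0,0,0,0,0,-4,-1,0,0,0,0,0,-5,-1,0,0,0,4.97,2.7,0,-1,0,0,0,4.97,2.7,0,-1,0,0,0,4.97,2.7,0,-1,0,0,0,4.97,2.7,0,-1,0,0,0,4.97,2.7,0,-1,0,0,0,4.97,2.7,0,-1,0,0,0,4.97,2.7,0,-1]'

```text
time: 11.8
tool_pos: [0.4295, 0.3393, 0.1596]
tcp_rot: [1.167, 2.916, 0.001]
contact_force: [1.6, -0.3, -0.3]
finger_gap: 0.337
grip_force: 40.9
```

Run:
```python
from h import *
s=telemetry.observe();print(s["tool_pos"],s["contact_force"],s["finger_gap"]*85,s["grip_force"])
togo((.4308,.3377,-.0135),np.radians(46.3))
```

```text
[0.42949772 0.33929864 0.15956978] [ 1.57891061 -0.27440415 -0.34068679] 28.624872341486494 40.91973016038537
shift cm [-0.2  -0.04 17.31] turn z deg 0.1 tilt fix deg [ 0.05  0.02 -0.  ] alt -179.9 j6 1.31
```

Call:
carry_out --increments '[0,0,0,0,0,4.5,-1,0,0,0,0,0,5,-1,0,0,0,0,0,4,-1,0,0,0,0,0,2.5,-1,0,0,0,0,0,1,-1,0,0,0,0,0,0.3,-1,0,0,0,0,0,0,-1,0,0,0,0,0,0,0,0,0,0,0,0,0,0,0,0,0,0,0,0,0]'

```text
time: 13.05
tool_pos: [0.4304, 0.3378, -0.0138]
tcp_rot: [1.167, 2.916, 0.001]
contact_force: [-0.0, -1.4, -0.6]
finger_gap: 0.499
grip_force: 0.0
```

Run:
```python
from h import *
s=telemetry.observe();print(s["tool_pos"],s["contact_force"],s["finger_gap"]*85,s["grip_force"])
togo((.5520,-.0392,.16),np.radians(90-13.6))
```

```text
[ 0.43041053  0.33781357 -0.01378887] [-0.03549365 -1.38011736 -0.60316683] 42.408881133275834 0.0
shift cm [-34.81 -18.9  -17.39] turn z deg -30.0 tilt fix deg [0.04 0.01 0.  ] alt 150.0 j6 1.31
```

Call:
carry_out --increments '[0,0,0,0,0,-5.8,0,0,0,0,0,0,-5.8,0,0,0,0,0,0,-5.8,0,0,0,0,-4.97,-2.7,0,0.3,0,0,0,-4.97,-2.7,0,0.3,0,0,0,-4.97,-2.7,0,0.3,0,0,0,-4.97,-2.7,0,0.3,0,0,0,-4.97,-2.7,0,0.3,0,0,0,-4.97,-2.7,0,0.3,0,0,0,-4.97,-2.7,0,0.3]'

```text
time: 14.3
tool_pos: [0.5521, -0.041, 0.16]
tcp_rot: [1.167, 2.916, 0.001]
contact_force: [1.0, 0.1, 0.7]
finger_gap: 0.651
grip_force: 0.0
```

Call:
carry_out --increments '[0,0,-10,0,0,0,0.3,0,0,-10,0,0,0,0.3,0,0,-10,0,0,0,0.3,0,0,0,0,0,4,0.3,0,0,0,0,0,3,0.3,0,0,0,0,0,0,0.3,0,0,0,0,0,0,0.3,0,0,0,0,0,0,0.3,0,0,0,0,0,0,0.3,0,0,0,0,0,0,0.3]'

```text
time: 15.55
tool_pos: [0.5522, -0.0392, 0.0904]
tcp_rot: [0.372, 3.118, 0.0]
contact_force: [0.2, 0.4, 0.9]
finger_gap: 0.651
grip_force: 0.0
```

Run:
```python
from h import *
import cv2
s=telemetry.observe();print(s["tool_pos"],s["contact_force"],s["finger_gap"]*85)
togo((.5520,-.0392,.048),np.radians(90-13.6))
im=cams.get_image("wrist");t=cams.get_image("top")
cv2.imwrite("pics/w6.png",np.hstack([cv2.resize(im[60:360,60:460],(480,360)),cv2.resize(t[195:310,80:200],(300,360),interpolation=cv2.INTER_CUBIC)])[:,:,::-1])
```

```text
[ 0.55216784 -0.03921243  0.09041538] [0.24534185 0.36505769 0.85872874] 55.36732071751808
shift cm [ 0.02 -0.    4.24] turn z deg -0.0 tilt fix deg [0.01 0.07 0.  ] alt 180.0 j6 0.05
```

View pics/w6.png

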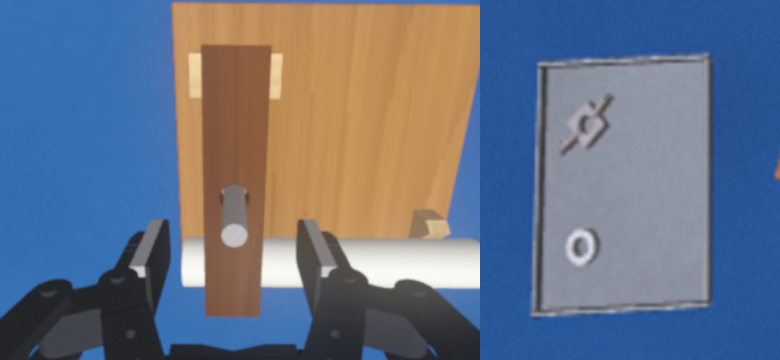

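Both the nut and the spacer are in the tray, and the bar runs vertically between the fingers. I'll grip it.

Call:
carry_out --increments '[0,0,0,0,0,2.5,0.2,0,0,0,0,0,1.3,0.2,0,0,0,0,0,0.4,0.2,0,0,0,0,0,0,0.2,0,0,0,0,0,0,-1,0,0,0,0,0,0,-1,0,0,0,0,0,0,-1,0,0,0,0,0,0,-1,0,0,0,0,0,0,-1,0,0,0,0,0,0,-1]' --grip_force 50

```text
time: 16.9
tool_pos: [0.5526, -0.0393, 0.0488]
tcp_rot: [0.372, 3.118, -0.0]
contact_force: [-0.2, 0.4, 5.3]
finger_gap: 0.371
grip_force: 49.9
```

Run:
```python
from h import *
s=telemetry.observe();print(s["tool_pos"],s["contact_force"],s["finger_gap"]*85,s["grip_force"])
togo((.4852,.2586,.16),.0546+np.pi/2)
```

```text
[ 0.55256838 -0.03927235  0.04880566] [-0.17159603  0.3977833   5.29752386] 31.50446240250786 49.879694916307926
shift cm [ 13.53  27.37 -11.14] turn z deg -16.7 tilt fix deg [ 0.01  0.11 -0.  ] alt 163.3 j6 0.05
```

Call:
carry_out --increments '[0,0,0,0,0,-1,-1,0,0,0,0,0,-3.5,-1,0,0,0,0,0,-5,-1,0,0,0,2.26,4.57,0,-1,0,0,0,2.26,4.57,0,-1,0,0,0,2.26,4.57,0,-1,0,0,0,2.26,4.57,0,-1,0,0,0,2.26,4.57,0,-1,0,0,0,2.26,4.57,0,-1,0,0,-8.4,0,0,0,-1]'

```text
time: 18.15
tool_pos: [0.4831, 0.2625, 0.143]
tcp_rot: [-0.128, -3.139, -0.001]
contact_force: [1.2, -1.0, -0.8]
finger_gap: 0.377
grip_force: 51.7
```

Call:
carry_out --increments '[0,0,-8.4,0,0,0,-1,0,0,0,0,0,0,-1,0,0,0,0,0,0,-1,0,0,0,0,0,0,-1,0,0,0,0,0,0,-1,0,0,0,0,0,0,-1,0,0,0,0,0,0,-1,0,0,0,0,0,0,-1,0,0,0,0,0,0,-1,0,0,0,0,0,0,-1]'

```text
time: 19.4
tool_pos: [0.4844, 0.2593, 0.1428]
tcp_rot: [-0.088, 3.14, 0.0]
contact_force: [-0.8, -0.6, -0.6]
finger_gap: 0.371
grip_force: 51.7
```

Run:
```python
from h import *
import cv2
s=telemetry.observe();print(s["tool_pos"],s["contact_force"],s["finger_gap"]*85,s["grip_force"])
togo((.4852,.2586,-.007),.0546+np.pi/2)
im=cams.get_image("wrist");t=cams.get_image("scene")
cv2.imwrite("pics/w7.png",np.hstack([cv2.resize(im,(480,360)),cv2.resize(t[130:310,200:440],(320,360),interpolation=cv2.INTER_CUBIC)])[:,:,::-1])
```

```text
[0.48441218 0.25927278 0.14280359] [-0.75419372 -0.57159036 -0.62948426] 31.568665082890647 51.706448681652546
shift cm [-0.07 -0.07 14.98] turn z deg 0.1 tilt fix deg [ 0.  0. -0.] alt -179.9 j6 0.32
```

Call:
carry_out --increments '[0,0,0,0,0,4,-1,0,0,0,0,0,5,-1,0,0,0,0,0,3.5,-1,0,0,0,0,0,1.6,-1,0,0,0,0,0,0.7,-1,0,0,0,0,0,0.3,-1,0,0,0,0,0,0,-1,0,0,0,0,0,0,0.05,0,0,0,0,0,0,0.05,0,0,0,0,0,0,0.05]'

```text
time: 20.75
tool_pos: [0.4847, 0.2594, -0.0078]
tcp_rot: [-0.088, 3.14, 0.0]
contact_force: [0.7, -0.2, 0.8]
finger_gap: 0.525
grip_force: 0.0
```

Run:
```python
from h import *
s=telemetry.observe();print(s["tool_pos"],s["contact_force"],s["finger_gap"]*85,s["grip_force"])
p=pose((.5518,-.0390,-.2400),[(.062,.07,0)])[0];print(p)
togo((p[0],p[1],.13),-.24)
```

```text
[ 0.48468614  0.25936188 -0.00782998] [ 0.71587366 -0.22892863  0.80532969] 44.61019830774017 0.0
[0.62866214 0.0142561  0.        ]
shift cm [-13.02 -25.27 -13.78] turn z deg -73.1 tilt fix deg [ 0.02  0.04 -0.  ] alt 106.9 j6 0.32
```

Call:
carry_out --increments '[0,0,0,0,0,-3,0.05,0,0,0,0,0,-5,0.05,0,0,0,0,0,-5.8,0.3,0,0,0,-2.6,-5.05,0,0.3,0,0,0,-2.6,-5.05,0,0.3,0,0,0,-2.6,-5.05,0,0.3,0,0,0,-2.6,-5.05,0,0.3,0,0,0,-2.6,-5.07,0,0.3,0,0,-10.4,0,0,0,0.3,0,0,-10.4,0,0,0,0.3]'

```text
time: 22.0
tool_pos: [0.6286, 0.0131, 0.1295]
tcp_rot: [0.659, -3.071, -0.0]
contact_force: [0.0, -0.2, -0.1]
finger_gap: 0.654
grip_force: 0.0
```

Call:
carry_out --increments '[0,0,-10.4,0,0,0,0.3,0,0,-10.4,0,0,0,0.3,0,0,-10.4,0,0,0,0.3,0,0,-10.5,0,0,0,0.3,0,0,-10.5,0,0,0,0.3,0,0,0,0,0,0,0.3,0,0,0,0,0,0,0.3,0,0,0,0,0,0,0.3,0,0,0,0,0,0,0.3,0,0,0,0,0,0,0.3]'

```text
time: 23.25
tool_pos: [0.6283, 0.0142, 0.1298]
tcp_rot: [-1.938, 2.473, 0.0]
contact_force: [-0.0, 0.4, -0.1]
finger_gap: 0.65
grip_force: 0.0
```

Run:
```python
from h import *
import cv2
s=telemetry.observe();print(s["time"],s["tool_pos"],s["contact_force"],s["finger_gap"]*85)
togo((.6287,.0143,.011),-.24)
m=cams.camera_model("wrist");im=cams.get_image("wrist");t=cams.get_image("top")
c=np.array([.6287,.0143,.045]);a=np.array([np.sin(.24),np.cos(.24),0])*.1
print(proj(m,[c-a,c,c+a]).round(1).tolist())
cv2.imwrite("pics/w8.png",np.hstack([cv2.resize(im,(480,360)),cv2.resize(t[195:310,80:200],(300,360),interpolation=cv2.INTER_CUBIC)])[:,:,::-1])
```

```text
23.25 [0.62830072 0.0142175  0.12980102] [-0.04472576  0.41923926 -0.09620551] 55.247604436735124
shift cm [-0.02 -0.04 11.88] turn z deg -0.1 tilt fix deg [-0.    0.01 -0.  ] alt 179.9 j6 -1.41
[[253.0, 71.2], [253.4, 193.5], [253.7, 289.7]]
```

View pics/w8.png

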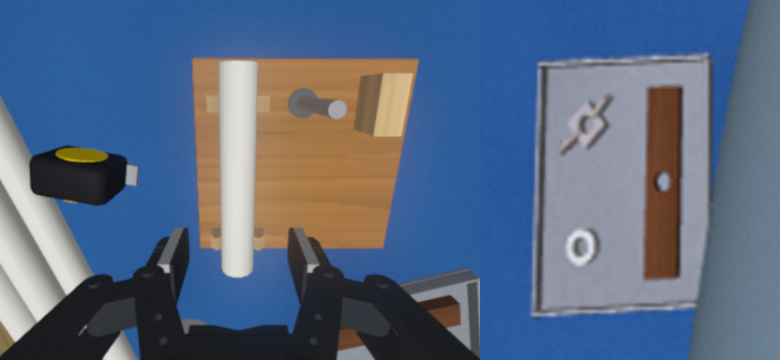

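The nut, the spacer and the flat bar are all in the tray. The pipe is centred between the fingers at column ~238 of the left half. I'll grip the pipe.

Call:
carry_out --increments '[0,0,0,0,0,4,0.3,0,0,0,0,0,4,0.3,0,0,0,0,0,2.5,0.3,0,0,0,0,0,1,0.3,0,0,0,0,0,0.4,0.3,0,0,0,0,0,0,-1,0,0,0,0,0,0,-1,0,0,0,0,0,0,-1,0,0,0,0,0,0,-1,0,0,0,0,0,0,-1]' --grip_force 45

```text
time: 24.6
tool_pos: [0.6291, 0.0142, 0.0122]
tcp_rot: [-1.937, 2.471, -0.002]
contact_force: [-1.4, 1.1, 6.6]
finger_gap: 0.374
grip_force: 45.0
```

Run:
```python
from h import *
s=telemetry.observe();print(s["tool_pos"],s["contact_force"],s["finger_gap"]*85,s["grip_force"])
togo((.4637,-.3180,.13),.1553)
```

```text
[0.62911787 0.01418833 0.01217606] [-1.3662842   1.12070553  6.60588193] 31.752741460275992 44.99515771865845
shift cm [ 36.2    8.11 -11.81] turn z deg -22.7 tilt fix deg [-0.11  0.03 -0.  ] alt 157.3 j6 -1.41
```

Call:
carry_out --increments '[0,0,0,0,0,-1.5,-1,0,0,0,0,0,-4.5,-1,0,0,0,0,0,-5.8,-1,0,0,0,5.17,1.16,0,-1,0,0,0,5.17,1.16,0,-1,0,0,0,5.17,1.16,0,-1,0,0,0,5.17,1.16,0,-1,0,0,0,5.17,1.16,0,-1,0,0,0,5.17,1.16,0,-1,0,0,0,5.17,1.16,0,-1]'

```text
time: 25.85
tool_pos: [0.4624, -0.3195, 0.1297]
tcp_rot: [-1.938, 2.472, -0.002]
contact_force: [0.3, -0.2, -1.6]
finger_gap: 0.37
grip_force: 45.0
```

Call:
carry_out --increments '[0,0,-7.6,0,0,0,-1,0,0,-7.6,0,0,0,-1,0,0,-7.5,0,0,0,-1,0,0,0,0,0,0,-1,0,0,0,0,0,0,-1,0,0,0,0,0,0,-1,0,0,0,0,0,0,-1,0,0,0,0,0,0,-1,0,0,0,0,0,0,-1,0,0,0,0,0,0,-1]'

```text
time: 27.1
tool_pos: [0.4631, -0.3178, 0.1287]
tcp_rot: [-2.387, 2.042, 0.0]
contact_force: [0.7, -0.2, -1.2]
finger_gap: 0.372
grip_force: 45.0
```

Run:
```python
from h import *
import cv2
s=telemetry.observe();print(s["tool_pos"],s["contact_force"],s["finger_gap"]*85,s["grip_force"],s["time"])
togo((.4637,-.3180,.0122),.1553)
m=cams.camera_model("wrist");im=cams.get_image("wrist")
# rest corners predicted vs image: wood mask (hue) centroid / hull check without viewing
p=(.4637,-.318,.1553)
pc=proj(m,pose(p,[(.045,.09,.018),(.045,-.09,.018),(-.045,-.09,.018),(-.045,.09,.018)]));print(pc.round(0).tolist())
hsv=cv2.cvtColor(im,cv2.COLOR_RGB2HSV)
mask=((hsv[...,0]<22)&(hsv[...,1]>90)&(hsv[...,2]>80)).astype(np.uint8)
n,l,st,ce=cv2.connectedComponentsWithStats(mask);o=st[1:,4].argsort()[::-1][:4]+1;print(st[o].tolist(),ce[o].round(0).tolist())
cv2.imwrite("pics/w9.png",im[:,:,::-1])
```

```text
[ 0.46309937 -0.31784296  0.12872971] [ 0.74064262 -0.22171499 -1.24037019] 31.592121364556483 44.99800443649292 27.1
shift cm [ 0.03 -0.06 11.65] turn z deg -0.0 tilt fix deg [ 0.    0.01 -0.  ] alt 180.0 j6 -2.44
[[211.0, 266.0], [201.0, 86.0], [305.0, 85.0], [296.0, 266.0]]
[[203, 86, 18, 154, 1761], [289, 87, 14, 152, 1096], [132, 353, 33, 31, 491], [113, 341, 12, 12, 40]] [[212.0, 160.0], [295.0, 161.0], [153.0, 370.0], [118.0, 346.0]]
```

The rest's edges match the prediction within 2 px, so I'll lower the pipe into the notches.

Call:
carry_out --increments '[0,0,0,0,0,4,-1,0,0,0,0,0,4,-1,0,0,0,0,0,2,-1,0,0,0,0,0,0.9,-1,0,0,0,0,0,0.4,-1,0,0,0,0,0,0.2,-1,0,0,0,0,0,0.1,-1,0,0,0,0,0,0,-1,0,0,0,0,0,0,-1,0,0,0,0,0,0,-1]'

```text
time: 28.4
tool_pos: [0.4636, -0.3183, 0.0133]
tcp_rot: [-2.387, 2.042, -0.002]
contact_force: [0.9, 0.7, 0.4]
finger_gap: 0.371
grip_force: 45.0
```

Run:
```python
from h import *
s=telemetry.observe();print(s["tool_pos"],s["contact_force"],s["finger_gap"]*85,s["grip_force"])
```

```text
[ 0.46364406 -0.31827341  0.01329358] [0.92310761 0.68757368 0.39543382] 31.553205608397832 45.000967383384705
```

Call:
carry_out --increments '[0,0,0,0,0,0.1,-1,0,0,0,0,0,0,-0.1,0,0,0,0,0,0,0.1,0,0,0,0,0,0,0.3,0,0,0,0,0,0,0.3,0,0,0,0,0,0,0.3,0,0,0,0,0,-2,0.3,0,0,0,0,0,-5,0.3,0,0,0,0,0,-5,0.3,0,0,0,0,0,0,0.3]'

```text
time: 29.65
tool_pos: [0.466, -0.3204, 0.1365]
tcp_rot: [-2.387, 2.042, -0.015]
contact_force: [0.6, -0.3, 0.4]
finger_gap: 0.649
grip_force: 0.0
```

Run:
```python
from h import *
import cv2
s=telemetry.observe();print(s["tool_pos"],s["contact_force"],s["finger_gap"]*85,s["time"])
m=cams.camera_model("wrist");im=cams.get_image("wrist")
p=(.4637,-.318,.1553)
q=proj(m,pose(p,[(0,.1,.045),(0,-.1,.045),(-.0167,0,.045),(.0167,0,.045),(-.0167,-.09,.045),(.0167,-.09,.045),(-.0167,.06,.045),(.0167,.06,.045)]));print("pred",q.round(0).tolist())
hsv=cv2.cvtColor(im,cv2.COLOR_RGB2HSV);w=(hsv[...,1]<70)&(hsv[...,2]>120)
w[:,:150]=0;w[:,360:]=0
for r in(70,100,140,180,200):
    c=np.flatnonzero(w[r]);print(r,c.min() if len(c) else None,c.max() if len(c) else None,len(c))
n,l,st,ce=cv2.connectedComponentsWithStats(w.astype(np.uint8));i=st[1:,4].argmax()+1;print(st[i],ce[i])
# seated pipe area in jig as reference was rows 66..293
```

```text
[ 0.46595573 -0.32035146  0.13653698] [ 0.562063   -0.26604881  0.44637062] 55.16527831971723 29.65
pred [[256.0, 289.0], [257.0, 76.0], [275.0, 194.0], [238.0, 194.0], [277.0, 89.0], [236.0, 89.0], [274.0, 253.0], [239.0, 253.0]]
70 237 274 38
100 207 305 44
140 209 303 42
180 211 301 41
200 212 300 39
[ 207   69   99  226 8966] [256.16372965 176.8343743 ]
```

The released pipe lines up with the rest's axis to about 1 px, with its ends as predicted, and the arm is clear.

```bash
python3 -c "
from cell import job
print(job.close_job())"
```

```text
the job is handed in; nothing more can be done
None
```

The wing nut, spacer and bar went into the tray in order, with the bar flat on its floor, and the pipe was then set in the rest; I handed the job in at about 30 s, but the hand-in returned no verdict, and I checked the pipe's position only from wrist-camera pixels.

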